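# Load the drill jig and press its cover down on the locating pin

## Robot

A 6-joint arm with a two-finger parallel gripper is mounted at the origin on the work surface; the furniture and walls round the work are solid. World frame = base frame: x ahead of the robot, y to its left, z up, the work surface at z = 0. Lengths are in mm, angles in rad, forces in N, time in s.
With the tool pointing down it reaches from about 375 to 750 mm from the base axis. Payload 9 kg.
Tool frame: the origin (TCP) lies midway between the tips of the shut fingers; the grasp point (between the pads) lies 19 mm behind it; z points along the fingers, y is the direction in which the jaws open and shut (so a half turn about z gives the same grasp; the last joint's range is limited). The gripper opens to 85 mm and grips with 20 to 120 N. Pads are 22 mm wide; open, the fingers measure 114 mm over their backs; the gripper's body (76 mm by 85 mm) begins 54 mm behind the grasp point. The pads swing forward as they close: fully open they stand 13 mm farther back than shut.
Start: joints at [1.126, 0.104, 0.097, 1.564, 0, 1.353], TCP at [134.918, 584.665, 231.331] pointing down, gripper open.
Joint ranges: [-2.99, 2.99], [-0.84, 1.86], [-1.1, 1.16], [-1.84, 2.11], [-1.51, 1.56], [-3.14, 3.14]. Speed limits (rad/s): [2.22, 2.22, 2.57, 3.14, 3.14, 3.14].

## Interface

Orientations are given as [roll, pitch, yaw] about the fixed x, y, z axes, in that order (R = Rz(yaw) Ry(pitch) Rx(roll)).
In Python, from station import bot gives the robot as it stands.
- The arm moves only by the shell command python3 -m inch 'ROWS' [FORCE]. ROWS is JSON, a list of rows, each a list of 3 entries, a list of its own where there are three numbers: the shift along the tool's x, y, z in mm, then the turn about the tool's z in degrees, then the finger opening in mm, from 0 to 85.4. A call has exactly 5 rows; each row is the pose to reach, as a shift and turn from the pose commanded when the call began, along the tool's axes at that moment; what a row does not reach only later rows make up. A row lasts 1/10 s, in which the tool goes at most 50 mm and 8.59 degrees, less where a joint would pass 70% of its speed; a pose out of reach is approached as far as the arm can. A call with a gripper value outside its range is refused whole. The fingers move at their own pace and stop on an object; FORCE is the grip in N (left out, the last holds). Time passes only in rows, so rows that repeat a pose let the fingers close, or fill a call up. It gives the time, the measured TCP pose, the force and the opening at its end, in the units of the state.
- bot.read_state(): the state, without advancing time (a new reading comes with each control period).
- bot.snapshot(name): name is "side" or "top" or "wrist"; returns a dict with "pixels" (384x512x3 uint8, blue, green, red), "fx", "fy", "cx", "cy" (pixels), "R" (3x3) and "t" (3): a world point X has camera coordinates R X + t; the wrist camera has in their place "hand_eye" (4x4, takes a point from camera to tool coordinates, whose origin is the TCP and whose axes are the flange's). Camera axes: x right, y down, z forward; pixel columns grow to the right and rows downward; lengths in mm; the calibration is good to about 2 mm. The wrist camera is an equidistant fisheye: a pixel r from the principal point sees the ray r / f radians off the axis. A picture is of the moment at which its call begins: read the wrist's pose just before it. There is no depth.
- bot.job_done(): hands the job in, once; it reports no verdict.
The state is a dict: "clock": time; "q": joint angles; "joint_vel": joint speeds; "joint_efforts": joint torques, N m; "tcp_pos": TCP position; "tool_rot": TCP orientation; "ft_force": force on the tool from outside, world axes, zero at the start; "torque": the same for the moment, N m; "grip_width": finger opening in mm.
Only numpy, scipy, OpenCV 4.12 (cv2) and the standard library are available. Lean on these libraries where they do the work, as an engineer would, in place of code of your own. Each camera call takes 0.05 s, during which the arm holds its last target. There are 200 camera calls.

## Task

Push the small wooden block lengthwise into the mouth of the drill jig until it is fully home against the stop. Then take the jig cover by its black handle, slide it over the locating pin on top of the jig, with its brass drill bushing above the protruding end of the block, until it drops on, and press it straight down until the sprung orange pad is at the bottom of its travel. Finish while still holding the handle and keeping the cover pressed down; leave the other things on the bench alone.

Things in the scene. Friction and masses are not known exactly. Their poses are not given: they have to be found in the camera images.
- block_center (a point): Centre of the loose pine block, a plain bar 35 x 91 x 36 mm (about 0.06 kg). Its own y axis is the long (91 mm) direction, z is up; both ends are alike. It lies on the bench at the start, its centre 18 mm up.
- jig: Drill jig, screwed down: plywood base 92 mm wide, aluminium channel 54 mm wide, sprung orange pad and steel pin on top. Origin on the bench top straight below the pin; x runs along the channel from its open mouth (facing roughly to the right as the robot sees it) inward, z up. The bridge over the channel is 52 mm high, the pad above it 61 mm (54 mm wide, x -12 to +38 mm); the pin passes up through the pad.
- jig_pin (a point): Top of the fixed locating pin on the jig, 68 mm above the bench: 12 mm diameter, tapered over its last 4 mm; it stands 7 mm proud of the orange pad while the pad is up.
- jig_mouth (a point): Middle of the channel's mouth (jig x = -15 mm), 24 mm up, at the height of the centre of a block sliding on the floor. Channel: 38 mm wide, 39 high, floor 6 mm above the bench, 47 deep to the stop. Flared side plates reach 12 mm in front of the mouth, where the gap is about 50 mm. A tongue 26 mm wide, level with the floor, runs 48 mm out of the mouth.
- block_home (a point): Where the block's centre is when it is fully home against the stop with its length along jig x: jig frame (-13.5, 0, 24) mm. 44 mm of the block then stick out of the mouth.
- drill_spot (a point): Point on the top of the block when it is home, jig frame (-34, 0, 42) mm; the cover's bushing belongs straight above it.
- cover_handle (a point): Grip point of the loose jig cover, an aluminium plate 100 (x) x 60 (y) x 18 mm, 0.2 kg, lying flat. Its black handle is an upright rib 16 mm wide (cover y) and 44 long (cover x), top 56 mm above the underside. The point is in the rib, 40 mm above the underside, 22 above the plate's top, straight above the blind hole.
- cover_hole (a point): Mouth of the blind hole for the pin, in the centre of the cover's underside (it cannot be seen from above): 14 mm wide, 14 mm deep, so the tapered pin finds its way in from up to about 4 mm off-centre. Same axes as the cover.
- bushing (a point): Axis of the brass drill bushing, at the cover's underside, 34 mm from the blind hole along the cover's -x.
- press_pad (a joint): Travel of the orange sprung pad: 0 up, 0.005 m fully down (then its top, and the underside of the cover on it, is 56 mm above the bench). The spring pushes back with about 3 N at the start of travel and 11 N at the bottom; the cover's weight alone does not press it down.
- mug: Bystander, to be left alone: white mug, 93 mm high; origin at its underside.
- wax_tin: Bystander, to be left alone: round tin, 75 mm wide, 58 mm high; origin at its underside.
- tape_roll: Bystander, to be left alone: small roll of dark tape, 53 mm wide, 19 mm high; origin at its underside.
There are look-alikes about, which are no part of the job. What is shaped like the part that bears block_center but purple or turquoise is not meant.

How it is judged (in metres and radians):
On the way, in this order (a step that is already met when the one before it is completed fails the run):
1. the block is fully home in the jig's channel (horizontal distance between block_center and block_home below 0.005 m and distance between block_center and block_home below 0.006 m and angle between the x axis of jig and the y axis of block_center, either way round below 0.1 rad and horizontal distance between cover_hole and jig_pin above 0.03 m), for 0.2 s.
2. the cover has dropped over the locating pin on to the pad, bushing above the block (horizontal distance between block_center and block_home below 0.005 m and distance between block_center and block_home below 0.006 m and angle between the x axis of jig and the y axis of block_center, either way round below 0.1 rad and horizontal distance between cover_hole and jig_pin below 0.0035 m and horizontal distance between bushing and drill_spot below 0.008 m and z of cover_hole in the frame of jig below 0.063 m and angle between cover_hole's own z axis and vertical below 0.08 rad), for 0.1 s.
At the end, for the whole second after the job is handed in: Block within 5 mm of home and in line with the channel; cover level on the pin (hole within 3.5 mm of the pin axis, bushing within 8 mm of the drill spot, below 63 mm); pad pressed over 4 of its 5 mm, cover on pad over 5 N, fingers on cover over 2 N, cover still (all of step 2 and value of joint press_pad above 0.004 m and contact force between the fingers and cover above 2 N and contact force between cover and press_pad above 5 N and linear speed of cover below 0.01 m/s); the arm keeps its last pose, push and grip.
It fails at once if the mug, the tin or the tape is shifted more than 3 cm (distance of any of mug, wax_tin, tape_roll from where it was at the start of the episode above 0.03 m).
It also fails if it takes over 54 s, if anything falls off the work surface, if the arm or the gripper's body presses on something with over 40 N, if the wrist force passes 120 N, or if a joint passes its speed limit or range.

## Working session

There is one attempt and no reset: what is moved stays moved. The work goes in short steps, Python scripts to look and compute and a shell command to move; the robot and the scene stay as the last step left them, time stands still between calls to the robot, and variables do not carry over. Pictures are saved under pics/ and viewed, about 8 in all and at most 12, crops included, and the job is handed in when it is done.

```bash
ls; mkdir -p pics
python3 - <<'E'
from station import bot
import cv2,numpy as np
print(bot.read_state())
for n in("side","top"):
    s=bot.snapshot(n); cv2.imwrite(f"pics/{n}0.png",s["pixels"])
    print(n,s["fx"],s["fy"],s["cx"],s["cy"],np.array(s["R"]).tolist(),s["t"])
E
```

```text
pics
{'clock': 0.0, 'q': array([ 1.12631636e+00,  1.04693603e-01,  9.64593773e-02,  1.56390385e+00,
       -4.78489878e-06,  1.35307532e+00]), 'joint_vel': array([-0.00111223, -0.00105656,  0.00137795,  0.00081147,  0.00056029,
        0.00068996]), 'joint_efforts': array([-9.86119558e-04, -5.56934381e+01,  5.03648043e+01,  1.73255039e-02,
       -2.99635576e-04,  1.02573975e-05]), 'tcp_pos': array([134.74791559, 584.32641184, 230.52022108]), 'tool_rot': array([-3.14028155e+00, -2.85151514e-04,  2.91483351e+00]), 'ft_force': array([-0.36931945,  1.04430576,  0.50585919]), 'torque': array([-0.03574807, -0.01044981, -0.03156191]), 'grip_width': 85.4743114201472}
side 351.08948830057267 351.08948830057267 252.8342028994891 191.78601714599245 [[-0.9468475505713434, -0.32096445015205555, 0.021483428861238683], [-0.18887773982665584, 0.5006452262345443, -0.8447955710386602], [0.2603937698467869, -0.8039503586585123, -0.53465774607484]] [ 531.50181392  125.29667357 1008.65983584]
top 494.23910384382117 494.23910384382117 255.32760608328425 191.2109925521521 [[-0.02471248221230902, -0.9995273691737003, 0.018284733949605714], [-0.9907097594325841, 0.022039585082165674, -0.13419548894965616], [0.1337290760752411, -0.021431168006143163, -0.9907861723146699]] [  68.73058006  568.69357501 1276.4417401 ]
```

View pics/top0.png

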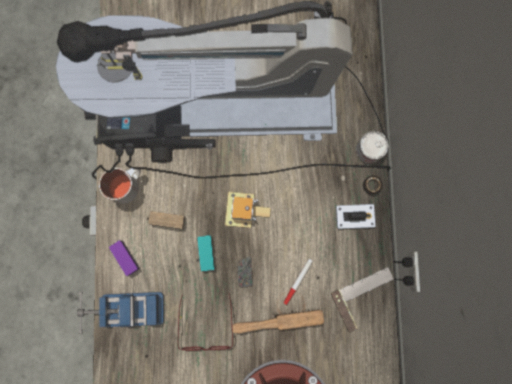

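View pics/side0.png

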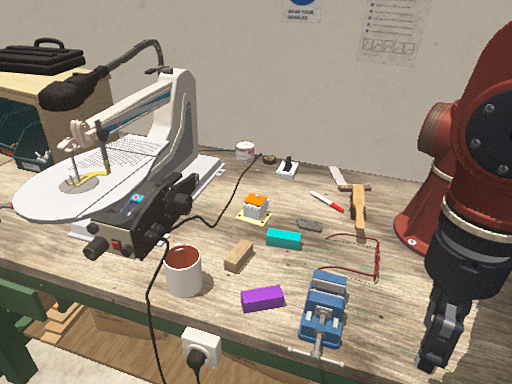

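Run:
```python
import cv2,numpy as np
im=cv2.imread("pics/top0.png")
a=cv2.resize(im[185:250,140:275],None,fx=5.8,fy=5.8,interpolation=cv2.INTER_CUBIC)[:, :783]
b=cv2.resize(im[195:240,325:390],None,fx=4.8,fy=4.8,interpolation=cv2.INTER_CUBIC)
s=cv2.imread("pics/side0.png")
c=cv2.resize(s[145:185,260:320],(430,216),interpolation=cv2.INTER_CUBIC)
o=np.zeros((600,790,3),np.uint8); o[:a.shape[0],:a.shape[1]]=a
o[380:380+b.shape[0],:b.shape[1]]=b; o[380:596,340:770]=c
cv2.imwrite("pics/crop0.png",o); print(a.shape,b.shape)
```

```text
(377, 783, 3) (216, 312, 3)
```

View pics/crop0.png

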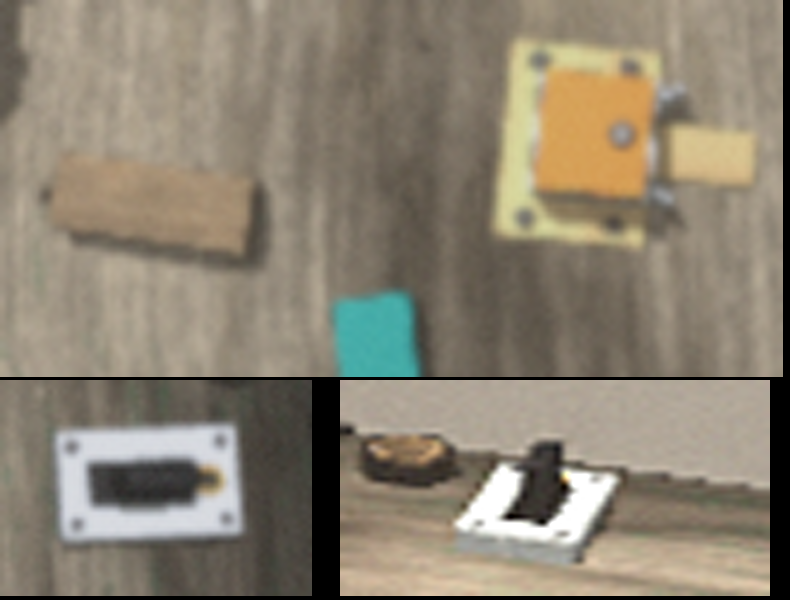

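```bash
cat > h.py <<'E'
import cv2,numpy as np
from station import bot
from scipy.spatial.transform import Rotation as Ro
def cast(s,uv,z):
    uv=np.atleast_2d(uv).astype(float)
    d=np.c_[(uv[:,0]-s["cx"])/s["fx"],(uv[:,1]-s["cy"])/s["fy"],np.ones(len(uv))]
    R=np.array(s["R"]);t=np.array(s["t"]);o=-R.T@t;d=d@R
    return o+d*((z-o[2])/d[:,2])[:,None]
def wcast(s,st,uv,z):
    """fisheye wrist ray onto plane z"""
    uv=np.atleast_2d(uv).astype(float)
    a=(uv-[s["cx"],s["cy"]])/s["fx"];r=np.linalg.norm(a,axis=1)
    d=np.c_[a*(np.sin(r)/np.maximum(r,1e-9))[:,None],np.cos(r)]
    T=np.eye(4);T[:3,:3]=Ro.from_euler("xyz",st["tool_rot"]).as_matrix();T[:3,3]=st["tcp_pos"]
    T=T@np.array(s["hand_eye"]);d=d@T[:3,:3].T;o=T[:3,3]
    return o+d*((z-o[2])/d[:,2])[:,None]
def big(m,k=3):
    m=cv2.morphologyEx(m.astype(np.uint8),cv2.MORPH_OPEN,np.ones((k,k),np.uint8))
    c,_=cv2.findContours(m,cv2.RETR_EXTERNAL,cv2.CHAIN_APPROX_NONE)
    return max(c,key=cv2.contourArea)
def rect(P):
    """centre, yaw of the long side (deg), sizes of world xy points"""
    r=cv2.minAreaRect(P[:,:2].astype(np.float32)); b=cv2.boxPoints(r)
    e1,e2=b[1]-b[0],b[2]-b[1]; e=e1 if np.hypot(*e1)>np.hypot(*e2) else e2
    return np.round(r[0],1),round(np.degrees(np.arctan2(e[1],e[0]))%180,1),np.round(sorted(r[1]),1)
def go(x,y,z=None,st=None):
    """shift in tool axes towards a world TCP position"""
    st=st or bot.read_state();p=st["tcp_pos"]
    return np.round(Ro.from_euler("xyz",st["tool_rot"]).as_matrix().T@(np.array([x,y,p[2] if z is None else z])-p),1)
E
python3 - <<'E'
from h import *
s=bot.snapshot("top");im=s["pixels"];h=cv2.cvtColor(im,cv2.COLOR_BGR2HSV)
def sub(m,x0,x1,y0,y1):
    o=np.zeros(m.shape,bool);o[y0:y1,x0:x1]=m[y0:y1,x0:x1];return o
for y,x in((215,160),(222,175),(226,160),(205,150),(230,190),(208,240),(201,230),(212,262),(207,345)):print(x,y,h[y,x])
H,S,V=cv2.split(h)
c=big(sub((H<20)&(S>150)&(V>150),215,275,185,235));print("pad",rect(cast(s,c[:,0],61)))
c=big(sub((S<60)&(V>150),325,390,195,240));print("cover",rect(cast(s,c[:,0],18)))
c=big(sub((S>75)&(V>105),140,195,205,240));print("block",rect(cast(s,c[:,0],36)),cv2.contourArea(c))
print("tongue",cast(s,[[258,212],[269,212]],6), "pin",cast(s,[140+622/5.8,185+134/5.8],68))
print("bushing",cast(s,[325+212/4.8,195+(480-380)/4.8],18))
E
```

```text
160 215 [ 17  80 175]
175 222 [ 17  75 169]
160 226 [ 16  57 112]
150 205 [ 18  44 162]
190 230 [ 18  46 150]
240 208 [ 17 153 214]
230 201 [ 29  69 215]
262 212 [ 20  87 215]
345 207 [110  10 223]
pad (array([512.8,  88.6]), np.float32(51.8), array([10.4, 27.6]))
cover (array([ 501. , -212.9]), np.float32(88.7), array([ 62.1, 100.8]))
block (array([512.8, 310.8]), np.float32(88.7), array([10.6, 16. ])) 20.0
tongue [[517.46494052  48.83732746   6.        ]
 [516.77864809  19.03148213   6.        ]] pin [[522.48592162  77.9962182   68.        ]]
bushing [[ 499.11312382 -249.89756616   18.        ]]
```

Run:
```python
from h import *
s=bot.snapshot("top");im=s["pixels"];h=cv2.cvtColor(im,cv2.COLOR_BGR2HSV)
H,S,V=[a.astype(int) for a in cv2.split(h)]
def sub(m,x0,x1,y0,y1):
    o=np.zeros(m.shape,bool);o[y0:y1,x0:x1]=m[y0:y1,x0:x1];return o
for t in(120,130,140):
    c=big(sub((H<22)&(S>t)&(V>180),215,275,185,235));print("pad",rect(cast(s,c[:,0],61)))
c=big(sub((H<30)&(S>55)&(V>150),215,275,185,250));print("base/all",rect(cast(s,c[:,0],0)))
c=big(sub((H<30)&(S>70)&(V>150),257,275,185,235),1);print("tongue",rect(cast(s,c[:,0],6)))
for t in(58,64,68):
    c=big(sub((S>t)&(V>140),143,190,205,233));print("block",rect(cast(s,c[:,0],36)),cv2.contourArea(c))
# first view target over the block
for t in ((515,310),):print(go(*t))
print(bot.read_state()["tcp_pos"])
```

```text
pad (array([525.4,  91.3]), np.float32(173.5), array([45.5, 52.7]))
pad (array([525.1,  91.5]), np.float32(178.7), array([46.7, 49.6]))
pad (array([524.7,  91.2]), np.float32(173.0), array([44.5, 49.1]))
base/all (array([539.3,  98.3]), np.float32(83.2), array([71.1, 74.2]))
tongue (array([518.1,  35.6]), np.float32(78.9), array([25.9, 36.6]))
block (array([501.5, 293.5]), np.float32(80.1), array([34.3, 88.8])) 381.5
block (array([501.3, 293.5]), np.float32(79.6), array([32.7, 88.9])) 362.5
block (array([500.9, 292.9]), np.float32(79.6), array([32.1, 87.4])) 346.0
[-4.322e+02 -1.819e+02  1.000e-01]
[134.82070041 584.46288023 230.8099641 ]
```

```bash
python3 -m inch '[[[-43,-23,0],8.5,85],[[-86,-45,0],17,85],[[-130,-67,0],25.5,85],[[-173,-90,0],34,85],[[-213,-112,0],42.5,85]]' 40
python3 - <<'E'
from h import *
print(go(500,270), bot.snapshot("wrist")["hand_eye"])
E
```

```text
clock: 0.7
tcp_pos: [318.5, 426.1, 231.2]
tool_rot: [3.141, 0.0, 2.167]
ft_force: [-0.1, -0.1, -0.1]
grip_width: 85.2
[-231.    62.6    0. ] [[-1.70732575e-03 -9.64660905e-01 -2.63488942e-01  6.67602567e+01]
 [ 9.99998522e-01 -1.69999286e-03 -2.55823191e-04 -2.19179869e-01]
 [-2.01146689e-04 -2.63488990e-01  9.64662382e-01 -1.41008968e+02]
 [ 0.00000000e+00  0.00000000e+00  0.00000000e+00  1.00000000e+00]]
```

```bash
python3 -m inch '[[[-47,13,0],8.5,85],[[-94,26,0],17,85],[[-141,39,0],25.5,85],[[-188,52,0],34,85],[[-231,63,0],42.5,85]]'; python3 -m inch '[[[0,0,0],1.7,85],[[0,0,0],1.7,85],[[0,0,0],1.7,85],[[0,0,0],1.7,85],[[0,0,0],1.7,85]]'
python3 - <<'E'
from h import *
st=bot.read_state();s=bot.snapshot("wrist")
cv2.imwrite("pics/w1.png",s["pixels"]);np.save("w1.npy",dict(s=s,st=st),allow_pickle=True)
E
```

```text
clock: 1.25
tcp_pos: [501.5, 271.3, 231.2]
tool_rot: [3.142, -0.0, 1.425]
ft_force: [0.3, -0.1, 0.4]
grip_width: 85.1
clock: 1.75
tcp_pos: [499.4, 273.8, 231.5]
tool_rot: [3.141, -0.0, 1.404]
ft_force: [-0.5, 0.7, -0.9]
grip_width: 85.1
```

View pics/w1.png

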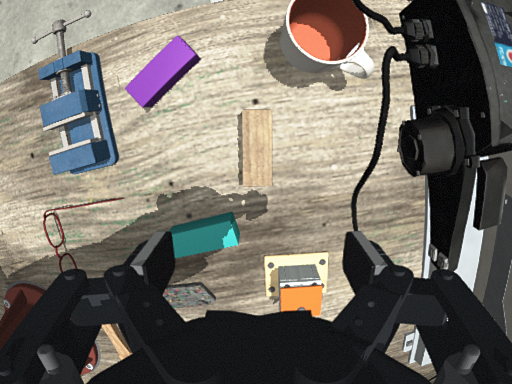

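Run:
```python
from h import *
d=np.load("w1.npy",allow_pickle=True).item();s,st=d["s"],d["st"]
im=s["pixels"];h=cv2.cvtColor(im,cv2.COLOR_BGR2HSV)
H,S,V=[a.astype(int) for a in cv2.split(h)]
print(h[140,235:280:3].tolist())
for t in(60,75,90):
    m=np.zeros(S.shape,bool);m[95:200,225:290]=((S>t)&(V>150))[95:200,225:290]
    c=big(m);print(rect(wcast(s,st,c[:,0],36)),cv2.boundingRect(c))
m=np.zeros(S.shape,bool);m[240:320,255:345]=((H<18)&(S>150)&(V>150))[240:320,255:345]
c=big(m);print("pad",cv2.boundingRect(c),wcast(s,st,[[280,288],[322,288],[303.5,310]],61))
print("mouse of hand", st["tcp_pos"],st["tool_rot"])
```

```text
[[20, 23, 247], [19, 41, 138], [20, 43, 129], [17, 71, 212], [17, 74, 200], [19, 67, 228], [17, 70, 221], [16, 81, 207], [18, 76, 226], [19, 70, 232], [22, 65, 234], [18, 80, 230], [19, 70, 231], [22, 32, 234], [23, 37, 225]]
(array([500.8, 295.2]), np.float32(80.8), array([33.2, 87.2])) (242, 110, 30, 76)
(array([486.9, 272.1]), np.float32(82.8), array([ 5.7, 36.8])) (246, 154, 6, 32)Traceback (most recent call last):
  File "<stdin>", line 8, in <module>
  File "h.py", line 20, in big
    return max(c,key=cv2.contourArea)
ValueError: max() iterable argument is empty
```

```bash
python3 -m inch '[[[-7,-2,45],0,65],[[-7,-2,90],0,65],[[-7,-2,135],0,65],[[-7,-2,180],0,65],[[-7,-2,215],0,65]]'; python3 -m inch '[[[0,0,8],0,65],[[0,0,8],0,65],[[0,0,8],0,20],[[0,0,8],0,20],[[0,0,8],0,20]]' 40;python3 -m inch '[[[0,0,0],0,20],[[0,0,0],0,20],[[0,0,0],0,20],[[0,0,-5],0,20],[[0,0,-25],0,20]]'
```

```text
clock: 2.3
tcp_pos: [495.4, 266.6, 13.7]
tool_rot: [-3.14, 0.001, 1.403]
ft_force: [0.1, 0.6, -0.0]
grip_width: 64.9
clock: 2.8
tcp_pos: [498.8, 267.0, 11.1]
tool_rot: [3.138, -0.002, 1.402]
ft_force: [-1.3, -0.0, 8.2]
grip_width: 34.4
clock: 3.3
tcp_pos: [495.8, 266.1, 32.8]
tool_rot: [-3.139, 0.001, 1.402]
ft_force: [0.1, 0.4, -0.8]
grip_width: 34.4
```

```bash
python3 -m inch '[[[0,0,-45],0,20],[[-20,4,-90],0,20],[[-65,13,-100],0,20],[[-110,22,-100],0,20],[[-155,32,-100],0,20]]'; python3 -m inch '[[[-45,10,0],0,20],[[-90,20,0],0,20],[[-135,31,0],-3,20],[[-142,32,0],-3,20],[[-142,32,0],-3,20]]'
python3 - <<'E'
from h import *
st=bot.read_state();s=bot.snapshot("wrist");t=bot.snapshot("top")
im=s["pixels"];cv2.imwrite("pics/w2.png",im);np.save("w2.npy",dict(s=s,st=st,t=t),allow_pickle=True)
E
```

```text
clock: 3.8
tcp_pos: [502.9, 106.9, 135.3]
tool_rot: [3.139, -0.0, 1.403]
ft_force: [0.8, -0.6, -0.7]
grip_width: 34.6
clock: 4.3
tcp_pos: [510.2, -38.5, 134.1]
tool_rot: [3.141, 0.0, 1.451]
ft_force: [-0.0, -0.4, -0.2]
grip_width: 34.4
```

View pics/w2.png

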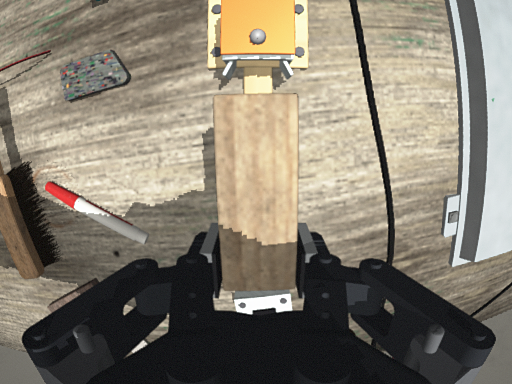

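Run:
```python
from h import *
d=np.load("w2.npy",allow_pickle=True).item();s,st,t=d["s"],d["st"],d["t"]
im=s["pixels"];h=cv2.cvtColor(im,cv2.COLOR_BGR2HSV)
H,S,V=[a.astype(int) for a in cv2.split(h)]
m=(H<18)&(S>150)&(V>150);m[70:]=0;m[:,:200]=0;m[:,320:]=0
m=cv2.morphologyEx(m.astype(np.uint8),cv2.MORPH_CLOSE,np.ones((21,21)))  # bridge the pin
for y in(6,12,20,44,50):
    x=np.where(m[y])[0];P=wcast(s,st,[[x[0],y],[x[-1]+1,y]],61);print(y,x[0],x[-1],P[:,:2].round(1).tolist(),P.mean(0).round(1))
g=(S<70)&(V<190);g[:25]=0;g[48:]=0;g[:,245:]&=True;g[:,:245]=0;g[:,272:]=0
c=big(g);(u,v),r=cv2.minEnclosingCircle(c);print("pin",u,v,r,wcast(s,st,[[u,v]],67))
m=(H>8)&(H<25)&(S>80);
for y in(110,140,170,200):
    x=np.where(im[y,205:310].astype(int).sum(1)>0)[0]
    gr=np.abs(np.diff(cv2.GaussianBlur(im[y:y+1].astype(np.float32),(3,1),0)[0].sum(1)))
    a=205+np.argmax(gr[205:225]);b=288+np.argmax(gr[288:308]);P=wcast(s,st,[[a+1,y],[b+1,y]],161.5);print(y,a,b,P.mean(0).round(1),np.linalg.norm(P[1]-P[0]).round(1))
fe=wcast(s,st,[[256,95]],161.5);print("front",fe)
# tongue
for y in(75,82,90):
    gr=np.abs(np.diff(im[y].astype(float).sum(1)));a=235+np.argmax(gr[235:252]);b=262+np.argmax(gr[262:282]);P=wcast(s,st,[[a+1,y],[b+1,y]],6);print("tongue",a,b,P.mean(0).round(1),np.linalg.norm(P[1]-P[0]).round(1))
print(st["tcp_pos"],st["tool_rot"])
```

```text
6 221 294 [[500.7, 107.8], [553.7, 101.3]] [527.2 104.5  61. ]
12 221 294 [[500.2, 102.9], [553.1, 96.5]] [526.6  99.7  61. ]
20 221 294 [[499.5, 96.6], [552.2, 90.1]] [525.8  93.3  61. ]
44 220 294 [[496.7, 78.2], [549.8, 71.7]] [523.2  74.9  61. ]
50 220 294 [[496.2, 73.7], [549.2, 67.2]] [522.7  70.4  61. ]
pin 257.26470947265625 36.382354736328125 7.645457744598389 [[523.52877008  78.68371729  67.        ]]
110 214 296 [517.   27.3 161.5] 31.2
140 214 296 [515.5  15.8 161.5] 31.6
170 215 296 [514.3   4.  161.5] 31.8
200 217 296 [513.2  -8.3 161.5] 31.9
front [[517.64846794  32.78603791 161.5       ]]
tongue 248 280 [527.7  57.1   6. ] 28.5
tongue 243 271 [520.7  51.4   6. ] 24.9
tongue 242 271 [519.4  44.2   6. ] 25.8
[510.16886744 -38.52055262 134.11406754] [3.14065142e+00 4.40346220e-05 1.45084049e+00]
```

Run:
```python
from h import *
s=bot.snapshot("side");np.save("s3.npy",s,allow_pickle=True)
R=np.array(s["R"]);t=np.array(s["t"])
def pr(X):
    c=R@np.array(X)+t;return (c[:2]/c[2]*s["fx"]+[s["cx"],s["cy"]]).round(1)
print("tcp",pr([510.2,-38.5,134.1]),"front top expected",pr([518.9,35,161.5]),"front bot",pr([518.9,35,125.5]))
im=s["pixels"][80:230,200:400];cv2.imwrite("pics/s3.png",cv2.resize(im,None,fx=4,fy=4,interpolation=cv2.INTER_CUBIC))
```

```text
tcp [273.1 158.7] front top expected [263.9 160.5] front bot [263.4 171.3]
```

View pics/s3.png

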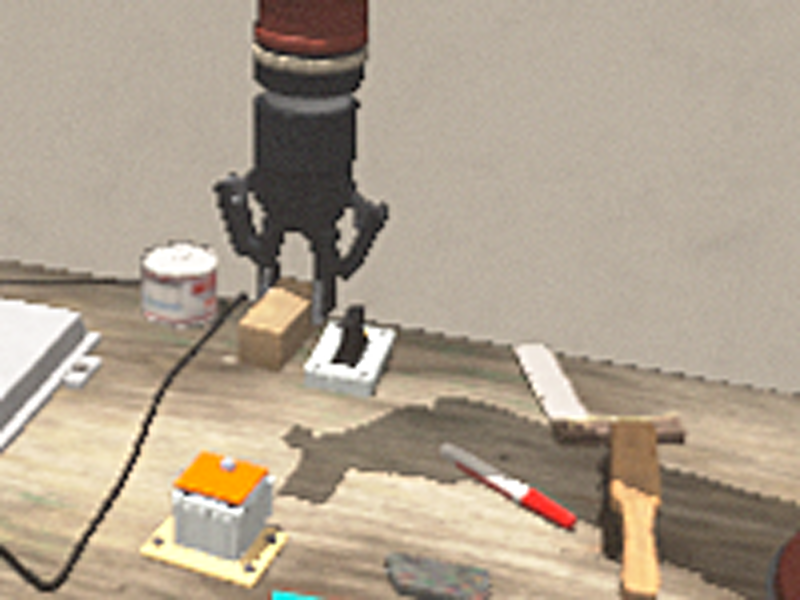

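Run:
```python
from h import *
from scipy.optimize import brentq
d=np.load("w2.npy",allow_pickle=True).item();s,st=d["s"],d["st"]
im=s["pixels"]
lab=cv2.cvtColor(im,cv2.COLOR_BGR2HSV)[:,:,1].astype(int)
for y in(98,104,110,120,140,160,180,200,220):
    row=cv2.blur(im[y-2:y+3].astype(np.float32),(1,5))[2].sum(1);g=np.abs(row[2:]-row[:-2])
    a=206+np.argmax(g[205:224]);b=290+np.argmax(g[289:306])
    f=lambda z:np.linalg.norm(np.diff(wcast(s,st,[[a+.5,y],[b+.5,y]],z)[:,:2],axis=0))-35
    z=brentq(f,50,200);print(y,a,b,round(z,1),wcast(s,st,[[(a+b+1)/2,y]],z).round(1))
S=np.load("s3.npy",allow_pickle=True).item()
o=np.zeros((480,800,3),np.uint8)
o[:,:400]=cv2.resize(im[80:200,205:305],(400,480),interpolation=cv2.INTER_CUBIC)
o[:,400:]=cv2.resize(S["pixels"][146:176,255:280],(400,480),interpolation=cv2.INTER_CUBIC)
cv2.imwrite("pics/c3.png",o)
```

```text
98 212 299 154.6 [[517.5  31.9 154.6]]
104 214 299 151.9 [[517.6  29.5 151.9]]
110 212 299 155.0 [[516.9  27.1 155. ]]
120 212 297 152.6 [[516.   23.  152.6]]
140 214 297 150.7 [[515.3  14.5 150.7]]
160 215 297 150.7 [[514.5   6.  150.7]]
180 216 296 149.6 [[513.4  -2.9 149.6]]
200 217 296 150.3 [[512.5 -11.8 150.3]]
220 218 296 151.5 [[511.6 -20.7 151.5]]
```

View pics/c3.png

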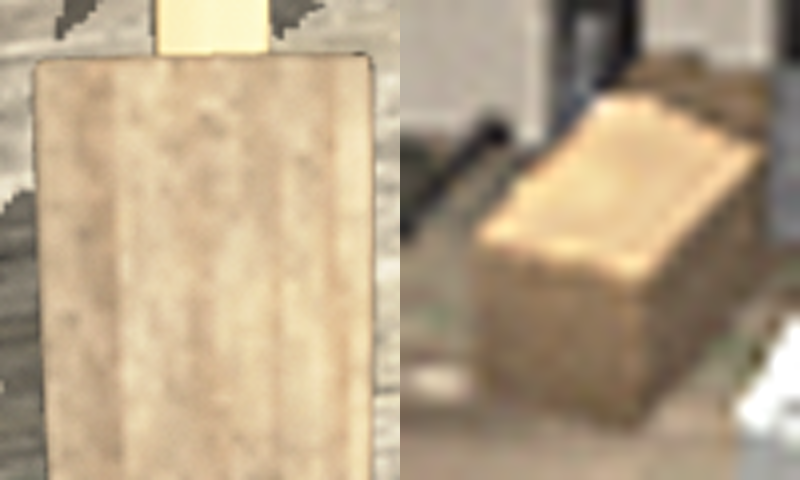

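```bash
python3 -m inch '[[[4,0,40],0,20],[[8,0,80],0,20],[[12,0,104],0,20],[[12,0,106],0,20],[[12,0,108],0,20]]';  python3 -m inch '[[[0,0,2],0,20],[[0,0,4],0,20],[[0,0,5],0,20],[[0,0,5],0,20],[[0,0,5],0,20]]'
```

```text
clock: 4.95
tcp_pos: [511.5, -24.2, 25.9]
tool_rot: [-3.142, -0.0, 1.456]
ft_force: [-0.5, 0.0, 0.3]
grip_width: 34.3
clock: 5.45
tcp_pos: [511.6, -25.4, 20.6]
tool_rot: [3.141, -0.0, 1.454]
ft_force: [-0.8, -1.2, -0.8]
grip_width: 33.8
```

```bash
python3 -m inch '[[[0,0,1],0,20],[[0,0,2],0,20],[[0,0,3],0,20],[[0,0,3],0,20],[[0,0,3],0,20]]';  python3 -m inch '[[[0,0,1],0,20],[[0,0,2],0,20],[[0,0,2],0,20],[[0,0,2],0,20],[[0,0,2],0,20]]'
```

```text
clock: 5.95
tcp_pos: [511.3, -25.2, 17.2]
tool_rot: [-3.142, -0.0, 1.454]
ft_force: [0.3, 0.9, -0.4]
grip_width: 34.4
clock: 6.45
tcp_pos: [511.7, -25.5, 16.1]
tool_rot: [3.141, 0.0, 1.454]
ft_force: [-3.7, -0.8, 7.5]
grip_width: 34.2
```

```bash
python3 -m inch '[[[0,0,-1],0,20],[[5,0,-1],0,20],[[10,0,-1],0,20],[[15,0,-1],0,20],[[20,0,-1],0,20]]';  python3 -m inch '[[[5,0,0],0,20],[[10,0,0],0,20],[[15,0,0],0,20],[[20,0,0],0,20],[[20,0,0],0,20]]'
```

```text
clock: 6.95
tcp_pos: [514.1, -5.1, 16.6]
tool_rot: [3.141, 0.001, 1.454]
ft_force: [-1.1, -3.1, 5.2]
grip_width: 34.3
clock: 7.45
tcp_pos: [516.7, 15.1, 16.9]
tool_rot: [3.14, 0.0, 1.455]
ft_force: [0.1, -1.7, 6.2]
grip_width: 34.1
```

```bash
python3 -m inch '[[[5,0,0],0,20],[[10,0,0],0,20],[[15,0,0],0,20],[[18,0,0],0,20],[[18,0,0],0,20]]';  python3 -m inch '[[[1,0,0],0,20],[[2,0,0],0,20],[[3,0,0],0,20],[[4,0,0],0,20],[[5,0,0],0,20]]'
```

```text
clock: 7.95
tcp_pos: [518.8, 32.7, 17.1]
tool_rot: [3.14, 0.001, 1.454]
ft_force: [0.2, -2.0, 7.6]
grip_width: 34.2
clock: 8.45
tcp_pos: [519.4, 37.1, 17.0]
tool_rot: [3.14, 0.001, 1.454]
ft_force: [-0.5, -5.2, 6.2]
grip_width: 34.6
```

```bash
python3 -m inch '[[[1,0,0],0,20],[[2,0,0],0,20],[[3,0,0],0,20],[[4,0,0],0,20],[[4,0,0],0,20]]'
```

```text
clock: 8.95
tcp_pos: [519.6, 39.4, 17.1]
tool_rot: [3.141, 0.005, 1.453]
ft_force: [-3.2, -12.6, 8.5]
grip_width: 34.2
```

```bash
python3 -m inch '[[[1,0,0],0,20],[[2,0,0],0,20],[[3,0,0],0,20],[[3,0,0],0,20],[[3,0,0],0,20]]';python3 -m inch '[[[0,0,0],0,20],[[-3,0,0],0,20],[[-5,0,0],0,60],[[-5,0,0],0,60],[[-5,0,0],0,60]]'
```

```text
clock: 9.45
tcp_pos: [519.5, 39.5, 17.1]
tool_rot: [3.141, 0.011, 1.451]
ft_force: [-7.8, -30.9, 8.8]
grip_width: 34.3
clock: 9.95
tcp_pos: [518.5, 40.0, 15.8]
tool_rot: [-3.141, -0.001, 1.454]
ft_force: [-0.4, 0.0, -0.4]
grip_width: 59.9
```

```bash
python3 -m inch '[[[0,0,-40],0,60],[[0,0,-85],0,60],[[0,0,-125],0,60],[[-40,0,-135],0,60],[[-75,0,-135],0,60]]';python3 - <<'E'
from h import *
st=bot.read_state();s=bot.snapshot("wrist")
im=s["pixels"];cv2.imwrite("pics/w4.png",im);np.save("w4.npy",dict(s=s,st=st),allow_pickle=True)
print(st["tcp_pos"],st["tool_rot"],go(501,-213))
E
```

```text
clock: 10.45
tcp_pos: [511.5, -35.5, 153.9]
tool_rot: [3.137, 0.001, 1.457]
ft_force: [0.6, -1.2, -0.2]
grip_width: 59.8
[511.45843787 -35.48201066 153.91160833] [3.13745549e+00 5.09021312e-04 1.45674858e+00] [-173.1   10.9    0.4]
```

View pics/w4.png

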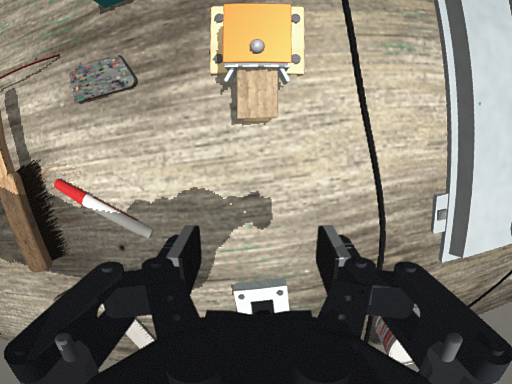

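```bash
python3 - <<'E'
from h import *
d=np.load("w4.npy",allow_pickle=True).item();s,st=d["s"],d["st"]
print(wcast(s,st,[[237.5,118],[278,117.5]],42).round(1), "pin",wcast(s,st,[[257.5,46]],67).round(1))
im=s["pixels"].astype(int).sum(2);print(im[105:128,250:265].mean(1).round().tolist())
E
python3 -m inch '[[[-45,3,0],-5,60],[[-90,6,0],-5,60],[[-135,9,0],-5,60],[[-173,11,0],-5,60],[[-173,11,0],-5,60]]'
python3 - <<'E'
from h import *
st=bot.read_state();s=bot.snapshot("wrist")
im=s["pixels"];cv2.imwrite("pics/w5.png",im);np.save("w5.npy",dict(s=s,st=st),allow_pickle=True)
E
```

```text
[[500.9  24.5  42. ]
 [534.9  21.   42. ]] pin [[524.2  78.8  67. ]]
[543.0, 552.0, 548.0, 543.0, 543.0, 550.0, 557.0, 556.0, 555.0, 555.0, 551.0, 555.0, 497.0, 403.0, 393.0, 381.0, 316.0, 328.0, 421.0, 559.0, 551.0, 545.0, 589.0]
clock: 11.0
tcp_pos: [500.4, -211.8, 150.6]
tool_rot: [-3.141, 0.0, 1.537]
ft_force: [0.0, 1.1, 0.3]
grip_width: 60.2
```

View pics/w5.png

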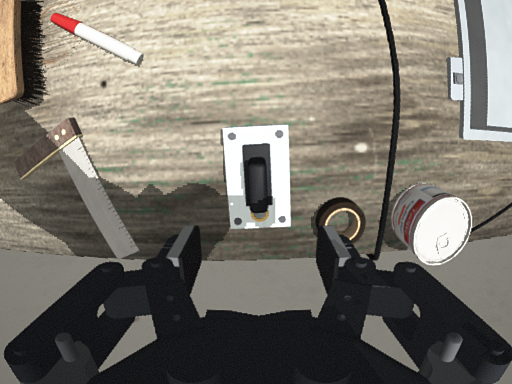

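Run:
```python
from h import *
d=np.load("w5.npy",allow_pickle=True).item();s,st=d["s"],d["st"]
im=s["pixels"];h=cv2.cvtColor(im,cv2.COLOR_BGR2HSV);H,S,V=[a.astype(int) for a in cv2.split(h)]
def w(m,x0,x1,y0,y1):
    o=np.zeros(m.shape,bool);o[y0:y1,x0:x1]=m[y0:y1,x0:x1];return o
c=big(w(((S<30)&(V>205))|((H>95)&(H<135)&(V>110)),210,310,115,240));print("plate",rect(wcast(s,st,c[:,0],18)),cv2.boundingRect(c))
print("corners",rect(wcast(s,st,[[222,128],[287,124],[290,226],[230,229]],18)))
k=big(w(V<60,235,280,140,215));print(cv2.boundingRect(k))
for y in(165,175,185,195,203):
    x=np.where(V[y,235:285]<60)[0]+235;print(y,x[0],x[-1],V[y,240:276:3].tolist())
print("bush",wcast(s,st,[[260,215]],18), "tape",wcast(s,st,[[316,218],[340,218]],19),st["tcp_pos"],st["tool_rot"])
```

```text
plate (array([ 499.4, -210.9]), np.float32(90.5), array([ 60.8, 100.1])) (223, 125, 68, 102)
corners (array([ 499.1, -211.2]), np.float32(91.0), array([ 60.1, 100.4]))
(244, 157, 28, 56)
165 244 266 [213, 104, 29, 31, 46, 44, 47, 49, 34, 72, 127, 255]
175 245 266 [218, 184, 30, 36, 53, 61, 69, 79, 45, 69, 93, 255]
185 245 270 [255, 190, 26, 32, 51, 60, 69, 72, 45, 48, 59, 255]
195 246 270 [224, 194, 32, 22, 47, 56, 59, 61, 42, 38, 59, 255]
203 246 271 [192, 190, 53, 26, 29, 28, 28, 23, 27, 19, 16, 193]
bush [[ 500.49722474 -247.8756325    18.        ]] tape [[ 556.0554094  -253.01510631   19.        ]
 [ 580.98506108 -254.31571807   19.        ]] [ 500.43319124 -211.80942207  150.62331913] [-3.14124181e+00  3.09831474e-04  1.53726507e+00]
```

```bash
python3 -m inch '[[[0,0,40],-2.4,44],[[0,-0.6,80],-2.4,44],[[0.5,-0.6,105],-2.4,44],[[0.5,-0.6,120],-2.4,44],[[0.5,-0.6,126],-2.4,44]]';python3 -m inch '[[[0,0,0],0,44],[[0,0,0],0,5],[[0,0,0],0,5],[[0,0,0],0,5],[[0,0,0],0,5]]' 100;python3 -m inch '[[[0,0,0],0,5],[[0,0,-15],0,5],[[0,0,-45],0,5],[[0,0,-80],0,5],[[0,0,-80],0,5]]'
python3 - <<'E'
from h import *
st=bot.read_state();s=bot.snapshot("wrist")
im=s["pixels"];cv2.imwrite("pics/w6.png",im);np.save("w6.npy",dict(s=s,st=st),allow_pickle=True)
E
```

```text
clock: 11.55
tcp_pos: [499.8, -206.2, 23.8]
tool_rot: [-3.14, -0.002, 1.584]
ft_force: [-0.3, 0.7, -0.3]
grip_width: 43.9
clock: 12.05
tcp_pos: [501.4, -208.4, 27.1]
tool_rot: [3.139, 0.001, 1.583]
ft_force: [0.0, 1.6, 6.2]
grip_width: 14.3
clock: 12.55
tcp_pos: [502.9, -209.6, 111.6]
tool_rot: [3.135, 0.005, 1.583]
ft_force: [0.4, -0.0, -1.7]
grip_width: 14.6
```

View pics/w6.png

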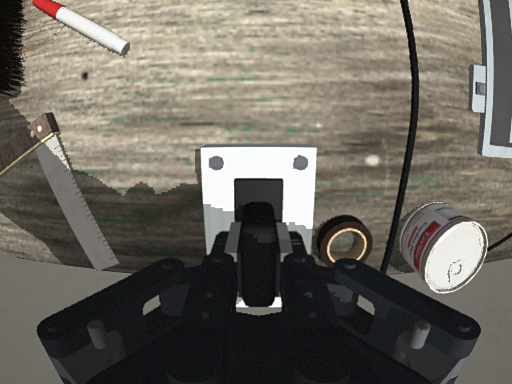

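Run:
```python
from h import *
d=np.load("w6.npy",allow_pickle=True).item();s,st=d["s"],d["st"]
im=s["pixels"];h=cv2.cvtColor(im,cv2.COLOR_BGR2HSV);H,S,V=[a.astype(int) for a in cv2.split(h)]
R=Ro.from_euler("xyz",st["tool_rot"]).as_matrix()
print(V[140:156,225].tolist(),V[140:156,300].tolist());print(V[165,192:210].tolist(),V[165,308:324].tolist(),V[200,195:210].tolist(),V[200,306:322].tolist())
for dz in(-4,-7,-10):
  P=wcast(s,st,[[202,148.5],[318,147.5]],st["tcp_pos"][2]+dz);Q=(P-st["tcp_pos"])@R;print(dz,Q.round(1).tolist(),np.linalg.norm(P[1]-P[0]))
for i in range(4):
  st=bot.read_state();print(st["tcp_pos"],st["tool_rot"][2])
  bot.snapshot("top")
```

```text
[186, 187, 180, 155, 115, 98, 101, 240, 255, 254, 253, 253, 253, 253, 253, 253] [169, 161, 153, 137, 115, 107, 107, 228, 255, 254, 253, 253, 254, 255, 244, 144]
[155, 167, 172, 102, 95, 98, 96, 92, 101, 231, 255, 254, 252, 252, 253, 255, 234, 134] [255, 255, 253, 253, 253, 254, 255, 252, 159, 149, 152, 152, 151, 154, 156, 154] [44, 43, 46, 51, 53, 51, 44, 103, 251, 255, 253, 252, 252, 252, 252] [253, 253, 253, 253, 253, 253, 255, 255, 142, 83, 95, 102, 109, 114, 116, 114]
-4 [[47.3, -28.1, 3.6], [47.6, 29.4, 4.0]] 57.54497419786647
-7 [[46.9, -28.7, 6.6], [47.2, 30.0, 7.0]] 58.73820397699154
-10 [[46.5, -29.3, 9.6], [46.8, 30.6, 10.0]] 59.93143375611666
[ 502.03716486 -208.96584011  109.01923615] 1.583010046318812
[ 501.05558793 -208.24597751  106.90345299] 1.5830615948849096
[ 500.35041959 -207.71784781  105.49730196] 1.583030816317401
[ 499.9267409  -207.41361017  104.63757938] 1.5830023084499145
```

```bash
python3 -m inch '[[[20,2,-10],0,5],[[60,6,-15],2,5],[[100,10,-15],4,5],[[140,14,-15],7.7,5],[[180,17,-15],7.7,5]]';python3 -m inch '[[[30,-1,0],0,5],[[60,-3,0],0,5],[[85,-4,0],0,5],[[105,-4,0],0,5],[[105,-4,0],0,5]]'
python3 -m inch '[[[0,0,0],0,5],[[0,0,0],0,5],[[0,0,0],0,5],[[0,0,0],0,5],[[0,0,0],0,5]]'
python3 - <<'E'
from h import *
print(go(523.5,82.1),bot.read_state()["tcp_pos"])
st=bot.read_state();s=bot.snapshot("wrist")
im=s["pixels"];cv2.imwrite("pics/w7.png",im);np.save("w7.npy",dict(s=s,st=st,top=bot.snapshot("top")),allow_pickle=True)
E
```

```text
clock: 13.3
tcp_pos: [514.4, -25.8, 119.2]
tool_rot: [-3.14, -0.0, 1.446]
ft_force: [0.9, 0.9, -1.8]
grip_width: 14.7
clock: 13.8
tcp_pos: [523.1, 79.3, 119.1]
tool_rot: [-3.139, -0.001, 1.451]
ft_force: [-0.1, 0.1, -1.4]
grip_width: 14.7
clock: 14.3
tcp_pos: [524.0, 76.7, 120.3]
tool_rot: [3.142, -0.0, 1.448]
ft_force: [-1.3, -0.1, -2.4]
grip_width: 14.3
[ 5.3 -1.2  0. ] [524.01277504  76.73820944 120.33693057]
```

```bash
python3 -m inch '[[[3,-0.6,0],0,5],[[5.3,-1.2,0],0,5],[[5.3,-1.2,0],0,5],[[5.3,-1.2,0],0,5],[[5.3,-1.2,0],0,5]]'
python3 -m inch '[[[0,0,0],0,5],[[0,0,0],0,5],[[0,0,0],0,5],[[0,0,0],0,5],[[0,0,0],0,5]]'
python3 - <<'E'
from h import *
print(go(523.5,82.1));st=bot.read_state();s=bot.snapshot("top");w=bot.snapshot("wrist")
cv2.imwrite("pics/t8.png",cv2.resize(s["pixels"][170:250,195:295],(800,600),interpolation=cv2.INTER_CUBIC))
np.save("w8.npy",dict(s=w,st=st,top=s),allow_pickle=True);print(st["tcp_pos"],st["tool_rot"])
h=cv2.cvtColor(s["pixels"],cv2.COLOR_BGR2HSV);H,S,V=[a.astype(int) for a in cv2.split(h)]
m=np.zeros(S.shape,bool);m[170:250,195:295]=((S<50)&(V>150))[170:250,195:295]
c=big(m);print(cv2.boundingRect(c),rect(cast(s,c[:,0],112)))
E
```

```text
clock: 14.9
tcp_pos: [523.5, 82.6, 120.3]
tool_rot: [3.142, -0.0, 1.449]
ft_force: [-0.2, 0.1, -2.0]
grip_width: 14.5
clock: 15.4
tcp_pos: [523.5, 82.6, 120.3]
tool_rot: [3.142, -0.0, 1.449]
ft_force: [0.4, -0.0, -2.1]
grip_width: 14.6
[-0.5  0.1 -0. ]
[523.45087498  82.55953826 120.28232079] [ 3.14156334e+00 -9.61467857e-05  1.44864708e+00]
(277, 199, 18, 32) (array([500. , -16.9]), np.float32(178.0), array([42.4, 77.3]))
```

View pics/t8.png

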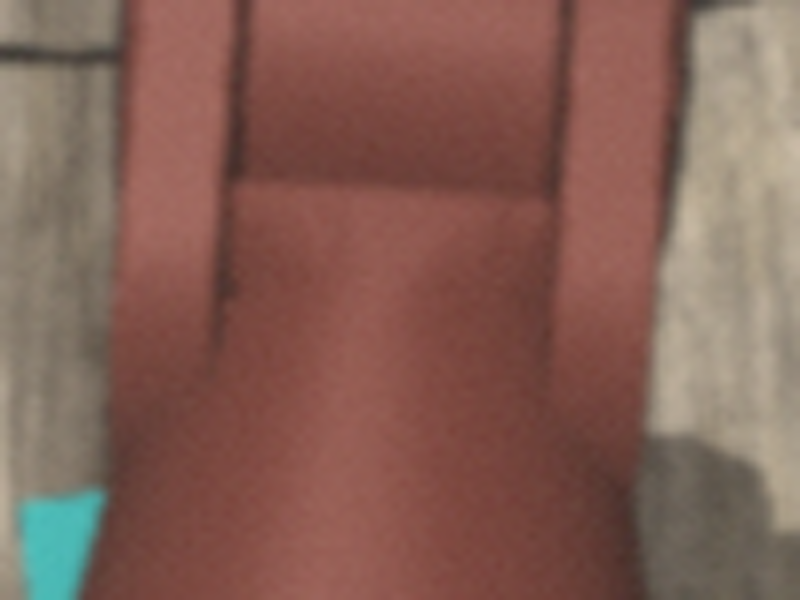

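```bash
python3 -m inch '[[[-0.5,0,10],0,5],[[-0.5,0,20],0,5],[[-0.5,0,23],0,5],[[-0.5,0,23],0,5],[[-0.5,0,23],0,5]]'
python3 -m inch '[[[0,0,1],0,5],[[0,0,2],0,5],[[0,0,3],0,5],[[0,0,4],0,5],[[0,0,4],0,5]]'
python3 -m inch '[[[0,0,1],0,5],[[0,0,2],0,5],[[0,0,3],0,5],[[0,0,4],0,5],[[0,0,4],0,5]]'
```

```text
clock: 16.0
tcp_pos: [523.3, 82.1, 97.3]
tool_rot: [-3.141, -0.0, 1.449]
ft_force: [-0.2, 0.4, -2.5]
grip_width: 14.5
clock: 16.5
tcp_pos: [523.3, 82.1, 93.1]
tool_rot: [-3.141, -0.0, 1.449]
ft_force: [-0.8, -0.5, -2.0]
grip_width: 14.9
clock: 17.0
tcp_pos: [523.6, 82.3, 89.3]
tool_rot: [3.141, -0.001, 1.449]
ft_force: [1.8, 1.4, -1.5]
grip_width: 14.5
```

```bash
python3 -m inch '[[[0,0,1],0,5],[[0,0,2],0,5],[[0,0,2],0,5],[[0,0,2],0,5],[[0,0,2],0,5]]'
python3 -m inch '[[[0,0,1],0,5],[[0,0,2],0,5],[[0,0,2],0,5],[[0,0,2],0,5],[[0,0,2],0,5]]'
```

```text
clock: 17.5
tcp_pos: [523.7, 82.2, 87.6]
tool_rot: [3.141, -0.0, 1.449]
ft_force: [1.6, 3.6, 2.7]
grip_width: 14.8
clock: 18.0
tcp_pos: [523.7, 82.2, 85.8]
tool_rot: [3.141, -0.0, 1.449]
ft_force: [-0.0, 4.5, 5.2]
grip_width: 14.4
```

```bash
python3 -m inch '[[[0.4,0,0.5],0,5],[[0.4,0,1],0,5],[[0.4,0,1],0,5],[[0.4,0,1],0,5],[[0.4,0,1],0,5]]'
python3 -m inch '[[[0,0,0.5],0,5],[[0,0,1],0,5],[[0,0,1],0,5],[[0,0,1],0,5],[[0,0,1],0,5]]'
python3 -m inch '[[[0,0,0.5],0,5],[[0,0,1],0,5],[[0,0,1],0,5],[[0,0,1],0,5],[[0,0,1],0,5]]'
```

```text
clock: 18.5
tcp_pos: [523.7, 82.3, 85.0]
tool_rot: [3.141, 0.0, 1.449]
ft_force: [-0.4, 2.2, 7.5]
grip_width: 14.4
clock: 19.0
tcp_pos: [523.8, 82.4, 84.2]
tool_rot: [3.141, 0.0, 1.449]
ft_force: [-0.4, 2.6, 9.0]
grip_width: 14.4
clock: 19.5
tcp_pos: [523.8, 82.3, 83.3]
tool_rot: [3.141, 0.0, 1.449]
ft_force: [-1.4, 2.5, 10.5]
grip_width: 14.9
```

```bash
python3 -m inch '[[[0,0,0.5],0,5],[[0,0,1],0,5],[[0,0,1],0,5],[[0,0,1],0,5],[[0,0,1],0,5]]'
python3 -m inch '[[[0,0,0.5],0,5],[[0,0,1],0,5],[[0,0,1.5],0,5],[[0,0,1.5],0,5],[[0,0,1.5],0,5]]'
```

```text
clock: 20.0
tcp_pos: [523.9, 82.3, 83.0]
tool_rot: [3.14, 0.0, 1.449]
ft_force: [-3.6, 3.0, 15.4]
grip_width: 14.7
clock: 20.5
tcp_pos: [524.1, 82.3, 82.9]
tool_rot: [3.139, 0.0, 1.449]
ft_force: [-9.6, 2.7, 27.2]
grip_width: 14.9
```

Run:
```python
from h import *
w=bot.snapshot("wrist");s=bot.snapshot("side");st=bot.read_state();print(st["tcp_pos"],st["tool_rot"],st["ft_force"],st["grip_width"],st["clock"])
o=np.zeros((400,800,3),np.uint8)
o[:300,:400]=cv2.resize(w["pixels"],(400,300));o[:,400:]=cv2.resize(s["pixels"][160:240,220:300],(400,400),interpolation=cv2.INTER_CUBIC)
cv2.imwrite("pics/end.png",o)
```

```text
[524.05589832  82.34111874  82.90182295] [3.13941851e+00 4.32084717e-04 1.44887350e+00] [-9.11478872  2.55046423 26.98969624] 14.178952512826783 20.6
```

View pics/end.png

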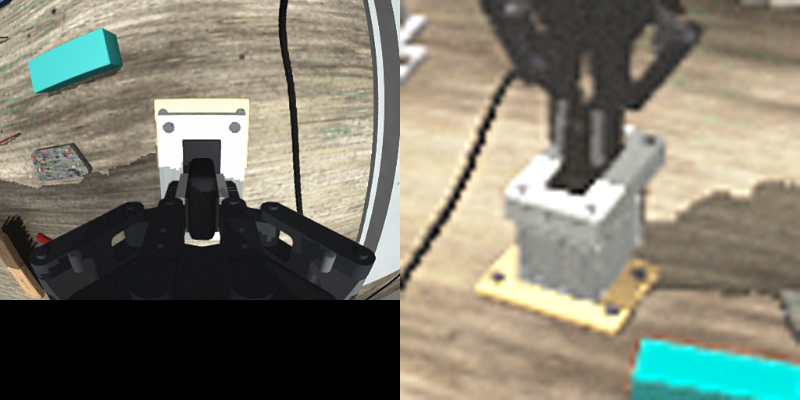

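The cover sits level and square on the jig with the pad fully down and the handle gripped, so I'm handing in.

```bash
python3 -c "
from station import bot
print(bot.job_done());s=bot.read_state();print(s['clock'],s['tcp_pos'],s['ft_force'],s['grip_width'])"
```

```text
the job is handed in; nothing more can be done
None
the job is handed in; nothing more can be done
```

The job is handed in, at about 20.6 s on the robot's clock. `job_done()` gave no verdict, so success isn't confirmed, but the readings look right.

- **Block:** I gripped the wooden block near one end, set it down on the tongue and pushed it into the channel. It stopped dead against about 31 N at the expected depth. A wrist picture taken after letting go put its end 56.5 mm from the pin, where 59 mm was expected. I put this down to camera scale error (about 2 %, with other measurements also reading small), because the block cannot go past the stop. I did not check the block again once the cover was on, because the cover and gripper hide it.
- **Cover:** I picked it up by the handle, about 3 mm off centre, and allowed for that when lowering it over the pin. The sideways force stayed under 5 N while it went on.
- **Pressing:** The push-back rose at about 1.7 N/mm, which fits the pad's spring, and went stiff after about 5 mm. The final downward push was 27 N, with about 10 N sideways, and the handle was still gripped at 14 mm opening.
- **Last picture:** The side and wrist views show the cover level and square on the jig. The overhead camera couldn't confirm this because the arm blocked its view.
- **Other things on the bench:** I never touched the mug, tin or tape on purpose. I saw no sign that they moved, but I did not measure them at the end.

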